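# Drive the cross pin out of a feed-shaft boss with a drift punch

## Task

Take the drift punch out of its stand, find the hole in the top of the pinned boss with its nose, and press the stuck pin straight down and out of the boss until the pin comes to rest on the floor of the brass trough below; never lean on the work with more than 40 N. Then stand the punch back in its stand, nose down and fully home, and let go, leaving the hammer, wrench and oil can alone.

Things in the scene. Friction and masses are not known exactly. Their poses are not given: they have to be found in the camera images.
- punch: Steel drift punch, 125 mm long, about 110 g, standing nose down in the stand. Origin at the nose end, z towards its top. Round nose 7 mm diameter, z = 0 to 50 mm; above it a dark square shank 12 x 12 mm, z = 50 to 125 mm, flats facing the body's x and y. Grip the shank 30 to 45 mm above its lower end.
- stand: Punch stand: bare aluminium block 75 x 75 mm, 55 mm high, fixed, with one through hole of 10 mm diameter in the middle of its top (mouth chamfered 2 mm). Origin at the centre of its underside, on the table, z up; x, y parallel to its sides. Punch home: shank resting on the top face, nose end 5 mm above the table, flats parallel to the stand's sides.
- fixture: Shaft support, fixed: green base plate 100 (x) x 150 (y) x 12 mm, two green cheeks 16 mm thick at y = +-50 mm, 89 mm high, a 16 mm steel shaft along y at height 72 mm carrying the boss between them, a dark dial wheel outside the +y cheek (top at 100 mm). Under the boss a brass trough along y, floor 29 mm above the table. Origin: centre of the base plate's underside, on the table, z up.
- seat (a point): Point on the fixture at its x = y = 0, level with the flat top of the boss (84 mm above the table); axes as the fixture. Boss: dark steel block 36 (x) x 58 (y) x 24 mm with a vertical 10 mm through hole in its middle (mouth chamfered 2 mm). It stays put, but sits anywhere along the shaft from job to job: its hole is on the line x = 0, somewhere from y = -11 to +11 mm.
- pin (a joint): How far the stuck pin is pushed down, m. 0: its flat upper end is 3 mm below the boss's top; starts at 0.001 to 0.005. 0.022: it stands on the trough floor, a solid stop, upper end 25 mm below the boss's top. Steel, 8.8 mm diameter, 30 mm long, 13 mm head at the lower end: goes out downwards only. Moves only under about 10 N (plus 1 N per 12 mm/s); stays where left.
- hammer: Hammer lying on the bench, about 260 mm long; a bystander. Leave alone.
- wrench: Open-ended wrench lying on the bench, about 180 mm long; a bystander. Leave alone.
- oilcan: Aluminium can 60 mm in diameter, 110 mm high, standing; a bystander. Origin at the centre of its underside. Leave alone.
Things that resemble listed ones, but are neither listed nor needed, are in the scene too. Several things look just like the punch: the one meant starts nearest to the robot's base. There is more than one size of the fixture; the one meant has the size given above.

How it is judged:
On the way, in this order (a step that is already met when the one before it is completed fails the run):
1. the punch is lifted out of its stand (z of punch in the frame of stand above 0.058 m and contact force between punch and the fingers above 1 N), for 0.1 s.
2. the pin is pressed down on to the trough floor by the punch (value of joint pin above 0.0205 m and z of punch in the frame of seat below -0.022 m), for 0.1 s.
At the end, for the whole second after the job is handed in: The pin is down on the trough floor (within 1.5 mm), and the punch stands at rest in its stand, nose down in the hole, upright within about 5 degrees and its shank within 4 mm of the stand's top; the robot has let go (value of joint pin above 0.0205 m and horizontal distance between punch and stand below 0.005 m and z of punch in the frame of stand below 0.009 m and angle between punch's own z axis and vertical below 0.08 rad and linear speed of punch below 0.01 m/s); the robot touches nothing.
It fails at once if the punch is pressed on the shaft support, its boss or its pin with more than 40 N (contact force between punch and fixture above 40 N).
It fails at once if the gripper or arm bears on the shaft support (contact force between any of the fingers, the arm and fixture above 40 N).
It fails at once if the hammer, wrench or oil can is moved more than 20 mm (distance of any of hammer, wrench, oilcan from where it was at the start of the episode above 0.02 m).
It also fails if it takes over 58 s, if anything falls off the work surface, if the arm or the gripper's body presses on something with over 40 N, if the wrist force passes 120 N, or if a joint passes its speed limit or range.

## Robot

A 6-joint arm with a two-finger parallel gripper is mounted at the origin on the work surface. World frame = base frame: x ahead of the robot, y to its left, z up, the work surface at z = 0. Lengths are in m, angles in rad, forces in N, time in s.
With the tool pointing down it reaches from about 0.375 to 0.975 m from the base axis. Payload 3.8 kg.
Tool frame: the origin (TCP) lies midway between the tips of the shut fingers; the grasp point (between the pads) lies 19 mm behind it; z points along the fingers, y is the direction in which the jaws open and shut (so a half turn about z gives the same grasp; the last joint's range is limited). The gripper opens to 85 mm and grips with 20 to 120 N. Pads are 22 mm wide; open, the fingers measure 114 mm over their backs; the gripper's body (76 mm by 85 mm) begins 54 mm behind the grasp point. The pads swing forward as they close: fully open they stand 13 mm farther back than shut.
Start: joints at [1.071, 0.264, 1.604, -0, 1.274, -0.037], TCP at [0.301, 0.604, 0.231] pointing down, gripper open.
Joint ranges: [-2.63, 2.63], [-0.94, 2.18], [0.31, 2.57], [-1.31, 4.45], [0, 2.66], [-2.55, 2.55]. Speed limits (rad/s): [2.57, 2.57, 3.14, 3.14, 3.14, 3.14].

## Interface

Orientations are given as a rotation vector (axis times angle).
In Python, from workcell import bot gives the robot as it stands.
- The arm moves only by the shell command python3 -m inch 'ROWS' [FORCE]. ROWS is JSON, a list of rows, each an object of numbers: "dx", "dy", "dz": the shift along the tool's x, y, z in m; "ax", "ay", "az": the turn, a rotation vector about the tool's x, y, z in degrees; "fingers": the opening, from -1 (shut) to 1 (fully open). A call has 1 to 20 rows; each row is the pose to reach, as a shift and turn from the pose measured when the call began, along the tool's axes at that moment; what a row does not reach only later rows make up. A row lasts 1/8 s, in which the tool goes at most 62.5 mm and 10.7 degrees, less where a joint would pass 70% of its speed; a pose out of reach is approached as far as the arm can. A call with a gripper value outside its range is refused whole. The fingers move at their own pace and stop on an object; FORCE is the grip in N (left out, the last holds). Time passes only in rows, so rows that repeat a pose let the fingers close. It gives the time, the measured TCP pose, the force and the opening at its end, in the units of the state.
- bot.read_state(): the state, without advancing time (a new reading comes with each control period).
- bot.read_camera(name): name is "scene" or "top" or "wrist"; returns (picture, depth): 420x560x3 uint8, blue, green, red; 420x560 float32, m along the optical axis (not along the pixel's ray), 0 where there is no reading.
- bot.get_calibration(name): a dict with "intrinsics" (3x3 intrinsics, pixels), "view" (4x4, takes a point from world to camera coordinates). Camera axes: x right, y down, z forward; pixel columns grow to the right and rows downward; lengths in m; the calibration is good to about 2 mm. The wrist camera is an equidistant fisheye: a pixel r from the principal point sees the ray r / f radians off the axis. A picture is of the moment at which its call begins: read the wrist's pose just before it. get_calibration takes no time and is no camera call; for the wrist camera it gives the pose at the moment of the call.
- bot.finish_job(): hands the job in, once; it reports no verdict.
Trained networks look in the newest picture that a camera, given by its name, has taken for a name from the list of things; names that differ only in an ending like _2 or _b are one class to them, and where a whole thing is asked for, a point or a joint stands for the part that bears it (a point fixed in the world has none). Each returns a list of dicts, best first, with "p" (0 to 1); they miss things now and then, are a little off and sometimes report something else, mostly with a low value. They report only what shows in the picture. A call takes as long as a camera call. They do not tell look-alikes from the thing itself.
- bot.masks_of(camera, thing): "region" (420x560 bool, what is visible of it) and "box" ([left, top, right, bottom] in pixels, round what is visible of it).
The state is a dict: "time": time; "q": joint angles; "joint_vel": joint speeds; "joint_torque": joint torques, N m; "tool_pos": TCP position; "tcp_rot": TCP orientation; "wrist_force": force on the tool from outside, world axes, zero at the start; "torque": the same for the moment, N m; "width": opening from 0.0 (shut) to 1.0 (fully open).
Only numpy, scipy, OpenCV 4.12 (cv2) and the standard library are available. Lean on these libraries where they do the work, as an engineer would, in place of code of your own. Each camera call takes 0.05 s, during which the arm holds its last target. There are 200 camera calls.

## Working session

There is one attempt and no reset: what is moved stays moved. The work goes in short steps, Python scripts to look and compute and a shell command to move; the robot and the scene stay as the last step left them, time stands still between calls to the robot, and variables do not carry over. Pictures are saved under pics/ and viewed, about 8 in all and at most 12, crops included, and the job is handed in when it is done.

```bash
mkdir -p pics; cat > h.py <<'E'
import numpy as np, cv2
from scipy.spatial.transform import Rotation as R
from workcell import bot
def cloud(name,depth,cal=None):
    c=cal or bot.get_calibration(name); K=np.array(c["intrinsics"]); V=np.array(c["view"])
    v,u=np.mgrid[:420,:560].astype(float)
    if name=="wrist":
        x=(u-K[0,2])/K[0,0]; y=(v-K[1,2])/K[1,1]; r=np.hypot(x,y)+1e-9; s=np.tan(np.minimum(r,1.5))/r; x,y=x*s,y*s
    else: x=(u-K[0,2])/K[0,0]; y=(v-K[1,2])/K[1,1]
    P=np.stack([x*depth,y*depth,depth],-1)
    W=(P-V[:3,3])@V[:3,:3]
    W[depth<=0]=np.nan
    return W
E
python3 - <<'E'
from h import *
print({k:v for k,v in bot.read_state().items() if k in("time","tool_pos","tcp_rot","width","wrist_force")})
for n in("scene","top"):
    im,d=bot.read_camera(n); cv2.imwrite(f"pics/{n}0.png",im); W=cloud(n,d); np.save(n+"W.npy",W)
    for t in("punch","stand","fixture","oilcan","hammer","wrench"):
        for m in bot.masks_of(n,t):
            w=W[m["region"]]; w=w[~np.isnan(w[:,0])]
            if m["p"]>.2 and len(w): print(n,t,round(m["p"],2),np.round(m["box"]),"med",np.round(np.median(w,0),3),"hi",np.round(np.percentile(w,98,0),3),"lo",np.round(np.percentile(w,2,0),3))
E
```

```text
{'time': 0.0, 'tool_pos': array([0.30099338, 0.60333942, 0.22993808]), 'tcp_rot': array([-0.72034881, -3.05725203,  0.00342161]), 'wrist_force': array([-0.38846374, -0.56415172,  0.16638872]), 'width': 0.9980152298569204}
scene punch 0.97 [147. 266. 167. 326.] med [ 0.57  -0.122  0.086] hi [ 0.574 -0.115  0.127] lo [ 0.56  -0.13   0.007]
scene punch 0.51 [137. 238. 151. 277.] med [ 0.494 -0.134  0.101] hi [ 0.514 -0.128  0.132] lo [ 0.478 -0.141  0.056]
scene stand 0.76 [124. 257. 178. 314.] med [ 0.524 -0.143  0.055] hi [ 0.528 -0.099  0.058] lo [ 0.455 -0.17   0.003]
scene fixture 0.74 [257. 125. 345. 200.] med [0.21  0.275 0.052] hi [0.254 0.369 0.119] lo [0.153 0.184 0.008]
scene fixture 0.58 [252. 209. 344. 298.] med [0.518 0.14  0.036] hi [0.564 0.216 0.094] lo [0.477 0.071 0.005]
scene oilcan 0.65 [349. 164. 381. 221.] med [0.414 0.33  0.072] hi [0.424 0.365 0.112] lo [0.374 0.313 0.006]
scene hammer 0.69 [292. 291. 355. 420.] med [0.711 0.104 0.025] hi [0.831 0.171 0.028] lo [0.599 0.073 0.008]
scene wrench 0.58 [176. 349. 204. 420.] med [ 0.689 -0.104  0.008] hi [ 0.755 -0.084  0.01 ] lo [ 0.637 -0.119  0.001]
top punch 0.42 [372. 215. 383. 218.] med [ 0.486 -0.128  0.118] hi [ 0.493 -0.125  0.134] lo [ 0.482 -0.137  0.059]
top stand 0.94 [354. 201. 387. 233.] med [ 0.484 -0.124  0.055] hi [ 0.525 -0.094  0.061] lo [ 0.45  -0.167  0.001]
top fixture 0.71 [230. 186. 297. 241.] med [0.495 0.147 0.015] hi [0.558 0.221 0.097] lo [0.444 0.074 0.007]
top fixture 0.61 [158. 301. 249. 357.] med [0.197 0.28  0.02 ] hi [0.25  0.374 0.126] lo [0.124 0.186 0.006]
top oilcan 0.91 [172. 237. 199. 262.] med [0.391 0.336 0.109] hi [0.417 0.368 0.114] lo [0.364 0.315 0.019]
top hammer 0.79 [249.  81. 297. 179.] med [0.69  0.114 0.024] hi [0.843 0.178 0.03 ] lo [0.594 0.073 0.   ]
top wrench 0.92 [350. 100. 367. 166.] med [ 0.714 -0.102  0.007] hi [ 0.807 -0.083  0.013] lo [ 0.636 -0.117 -0.   ]
```

```bash
python3 - <<'E'
import cv2,numpy as np
a=cv2.imread("pics/scene0.png");b=cv2.imread("pics/top0.png")
b=cv2.resize(b[60:270,150:410],None,fx=1.6,fy=1.6)
A=cv2.resize(a[110:420,100:400],None,fx=1.25,fy=1.25)
h=max(A.shape[0],b.shape[0]);o=np.zeros((h,A.shape[1]+b.shape[1],3),np.uint8);o[:A.shape[0],:A.shape[1]]=A;o[:b.shape[0],A.shape[1]:]=b
print(o.shape);cv2.imwrite("pics/v1.png",o)
E
```

```text
(388, 791, 3)
```

View pics/v1.png

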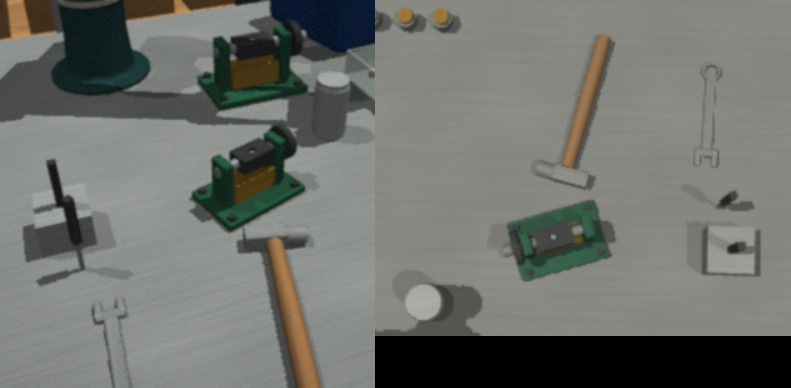

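The picture shows two punch look-alikes: one standing in the stand (scene px 144,257) and one standing free on the bench (scene 157,296, x≈0.57). The one in the stand is nearest to the base. The meant fixture is the one at scene (298,253), because its height fits; the one at (301,162) is larger (0.12 m). Next I compute the poses from the top view.

```bash
python3 - <<'E'
from h import *
W=np.load("topW.npy"); 
def rect(sel):
    p=W[sel][:,:2].astype(np.float32); return cv2.minAreaRect(p*1000),len(p)
x,y,z=W[...,0],W[...,1],W[...,2]
with np.errstate(all="ignore"):
    f=(abs(x-.5)<.12)&(abs(y-.147)<.11)
    print("base",rect(f&(z>.007)&(z<.018)&(abs(x-.5)<.085)))
    print("all",rect(f&(z>.007)&(abs(x-.5)<.085)))
    print("boss",rect(f&(z>.079)&(z<.0865)&(abs(y-.147)<.045)))
    s=(abs(x-.487)<.06)&(abs(y+.13)<.06)
    print("stand",rect(s&(z>.051)&(z<.058)))
    q=W[s&(z>.115)]; print("punchtop",np.round(q,3))
    o=W[(abs(x-.57)<.06)&(abs(y+.12)<.06)&(z>.09)];print("other",np.round(o.mean(0),3))
    im=cv2.imread("pics/top0.png")
S=np.load("sceneW.npy"); q=S[237:262,135:152].reshape(-1,3); q=q[q[:,2]>.12];print("scene punch top",np.round(np.nanmean(q,0),3),len(q))
print(bot.get_calibration("wrist"))
E
```

```text
base (((497.194580078125, 149.20608520507812), (190.963623046875, 158.1608123779297), 83.32685089111328), 1250)
all (((497.194580078125, 149.20608520507812), (190.963623046875, 158.1608123779297), 83.32685089111328), 2171)
boss (((500.6187438964844, 147.560302734375), (35.867828369140625, 99.67252349853516), 17.605093002319336), 314)
stand (((488.04339599609375, -130.91590881347656), (75.9256591796875, 75.35148620605469), 89.16413116455078), 664)
punchtop [[ 0.493 -0.126  0.129]
 [ 0.493 -0.128  0.128]
 [ 0.493 -0.13   0.129]
 [ 0.493 -0.132  0.133]
 [ 0.493 -0.135  0.132]
 [ 0.491 -0.125  0.122]
 [ 0.49  -0.125  0.131]
 [ 0.49  -0.128  0.13 ]
 [ 0.491 -0.131  0.126]
 [ 0.49  -0.132  0.132]
 [ 0.491 -0.135  0.128]
 [ 0.49  -0.137  0.133]
 [ 0.489 -0.126  0.118]
 [ 0.488 -0.125  0.13 ]
 [ 0.488 -0.128  0.128]
 [ 0.488 -0.129  0.134]
 [ 0.488 -0.133  0.129]
 [ 0.488 -0.135  0.131]
 [ 0.488 -0.136  0.134]
 [ 0.486 -0.124  0.124]
 [ 0.486 -0.125  0.13 ]
 [ 0.486 -0.128  0.129]
 [ 0.486 -0.13   0.131]
 [ 0.486 -0.133  0.13 ]
 [ 0.486 -0.135  0.129]
 [ 0.486 -0.138  0.129]
 [ 0.484 -0.126  0.118]
 [ 0.483 -0.125  0.131]
 [ 0.483 -0.128  0.129]
 [ 0.483 -0.13   0.133]
 [ 0.483 -0.133  0.13 ]
 [ 0.484 -0.135  0.128]
 [ 0.484 -0.138  0.128]
 [ 0.482 -0.128  0.117]
 [ 0.482 -0.13   0.118]
 [ 0.482 -0.133  0.117]
 [ 0.482 -0.134  0.124]]
other [ 0.563 -0.118  0.118]
scene punch top [ 0.492 -0.134  0.128] 70
{'intrinsics': array([[325.1922621 ,   0.        , 279.36894929],
       [  0.        , 325.1922621 , 209.81348313],
       [  0.        ,   0.        ,   1.        ]]), 'view': array([[ 0.44638121,  0.89484064, -0.00200958, -0.67450093],
       [ 0.85794828, -0.42733751,  0.28514454, -0.03713102],
       [ 0.25430015, -0.12900728, -0.95848242,  0.38021783],
       [ 0.        ,  0.        ,  0.        ,  1.        ]])}
```

```bash
cat >> h.py <<'E'
def goal(pos,yaw_y):
    "rows numbers to put TCP at pos, tool down, tool y at yaw_y deg in world (mod 180)"
    s=bot.read_state(); R0=R.from_rotvec(s["tcp_rot"]).as_matrix()
    best=None
    for k in(0,180):
        a=np.radians(yaw_y+k); Y=np.array([np.cos(a),np.sin(a),0]); Z=np.array([0,0,-1.]); G=np.c_[np.cross(Y,Z),Y,Z]
        rv=R.from_matrix(R0.T@G).as_rotvec(degrees=True)
        if best is None or np.linalg.norm(rv)<np.linalg.norm(best): best=rv
    print("d(mm)",np.round(R0.T@(np.array(pos)-s["tool_pos"])*1e3,1),"a",np.round(best,2))
def st():
    s=bot.read_state(); print(round(s["time"],2),"tcp",np.round(s["tool_pos"],4),"F",np.round(s["wrist_force"],1),"T",np.round(s["torque"],2),"w",round(s["width"],3),"q",np.round(s["q"],2)); return s
E
python3 - <<'E'
from h import *
goal([.46,.15,.24],89.2)
V=bot.get_calibration("wrist")["view"];s=st()
R0=R.from_rotvec(s["tcp_rot"]).as_matrix(); print("cam in tool",R0.T@(-V[:3,:3].T@V[:3,3]-s["tool_pos"]), "axis",R0.T@V[2,:3])
E
```

```text
d(mm) [-344.7 -335.4   -8.7] a [  0.    -0.   -25.72]
0.7 tcp [0.3013 0.604  0.2313] F [0.  0.4 0.4] T [-0.02  0.01  0.05] w 0.998 q [ 1.07  0.26  1.6   0.    1.27 -0.04]
cam in tool [ 0.07287676  0.00025366 -0.14234608] axis [-0.28516789 -0.00192667  0.95847565]
```

```bash
python3 -m inch '[{"dx":-0.345,"dy":-0.335,"dz":-0.009,"az":-25.7},{"dx":-0.345,"dy":-0.335,"dz":-0.009,"az":-25.7},{"dx":-0.345,"dy":-0.335,"dz":-0.009,"az":-25.7},{"dx":-0.345,"dy":-0.335,"dz":-0.009,"az":-25.7},{"dx":-0.345,"dy":-0.335,"dz":-0.009,"az":-25.7},{"dx":-0.345,"dy":-0.335,"dz":-0.009,"az":-25.7},{"dx":-0.345,"dy":-0.335,"dz":-0.009,"az":-25.7},{"dx":-0.345,"dy":-0.335,"dz":-0.009,"az":-25.7},{"dx":-0.345,"dy":-0.335,"dz":-0.009,"az":-25.7},{"dx":-0.345,"dy":-0.335,"dz":-0.009,"az":-25.7},{"dx":-0.345,"dy":-0.335,"dz":-0.009,"az":-25.7}]' 110
python3 - <<'E'
from h import *
s=st(); cal=bot.get_calibration("wrist"); im,d=bot.read_camera("wrist"); W=cloud("wrist",d,cal); np.savez("w1.npz",W=W,im=im,d=d)
cv2.imwrite("pics/w1.png",im)
z=W[...,2]
with np.errstate(all="ignore"):
    f=(abs(W[...,0]-.5)<.11)&(abs(W[...,1]-.147)<.11)
    for n,a,b in(("base",.009,.015),("boss",.081,.0865),("cheek",.0868,.092)):
        m=(f&(z>a)&(z<b)).astype(np.uint8); k,l,stt,c=cv2.connectedComponentsWithStats(m)
        for i in range(1,k):
            if stt[i,4]>60: print(n,stt[i],[np.round(v,1) for v in cv2.minAreaRect((W[l==i][:,:2]*1e3).astype(np.float32))],np.round(np.median(W[l==i],0),4))
E
```

```text
0.7 tcp [0.3013 0.604  0.2313] F [0.  0.4 0.4] T [-0.02  0.01  0.05] w 0.998 q [ 1.07  0.26  1.6   0.    1.27 -0.04]
base [109 372  35  35 400] [array([513.6, 199.2]), array([58.5, 92.4]), np.float64(68.6)] [0.5114 0.2016 0.012 ]
boss [ 99 400  22  18  96] [array([483.9, 221.2]), array([40.4, 21.5]), np.float64(7.4)] [0.4793 0.2167 0.0835]
boss [ 92 411  15   9  67] [array([503.9, 165.9]), array([22.1, 35.1]), np.float64(30.8)] [0.5006 0.1693 0.0841]
cheek [ 98 402  20  17  66] [array([483.8, 214.2]), array([37.7,  8.9]), np.float64(8.0)] [0.4838 0.2147 0.0897]invalid input at $[0]: expected keys dx, dy, dz, ax, ay, az, fingers
```

View pics/w1.png

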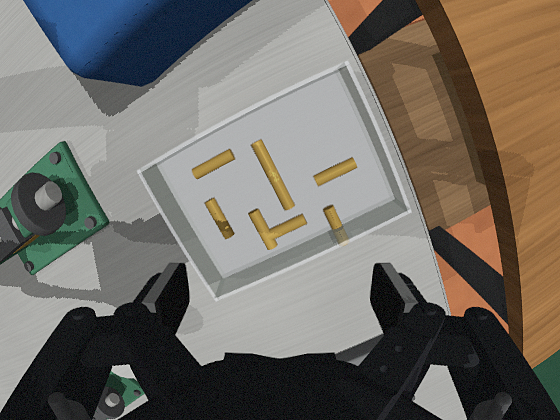

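The move was refused because every row needs all seven keys, so this wrist picture is from the start pose: a tray with brass bits, and the large fixture at left. Retrying with full rows.

```bash
cat > look.py <<'E'
from h import *
import sys
s=st(); cal=bot.get_calibration("wrist"); im,d=bot.read_camera("wrist"); W=cloud("wrist",d,cal); np.savez("w1.npz",W=W,im=im,d=d)
cv2.imwrite(f"pics/{sys.argv[1]}.png",im)
z=W[...,2]
with np.errstate(all="ignore"):
  for t,cx,cy,bands in(("fix",.5,.147,(("base",.009,.015),("boss",.080,.0865),("cheek",.0868,.092))),("std",.488,-.131,(("stand",.050,.060),("punch",.122,.138)))):
    f=(abs(W[...,0]-cx)<.11)&(abs(W[...,1]-cy)<.11)
    for n,a,b in bands:
        m=(f&(z>a)&(z<b)).astype(np.uint8); k,l,stt,c=cv2.connectedComponentsWithStats(m)
        for i in range(1,k):
            if stt[i,4]>60: print(n,stt[i],[np.round(v,1) for v in cv2.minAreaRect((W[l==i][:,:2]*1e3).astype(np.float32))],np.round(np.median(W[l==i],0),4))
E
python3 -m inch '[{"dx":-0.345,"dy":-0.335,"dz":-0.009,"ax":0,"ay":0,"az":-25.7,"fingers":1},{"dx":-0.345,"dy":-0.335,"dz":-0.009,"ax":0,"ay":0,"az":-25.7,"fingers":1},{"dx":-0.345,"dy":-0.335,"dz":-0.009,"ax":0,"ay":0,"az":-25.7,"fingers":1},{"dx":-0.345,"dy":-0.335,"dz":-0.009,"ax":0,"ay":0,"az":-25.7,"fingers":1},{"dx":-0.345,"dy":-0.335,"dz":-0.009,"ax":0,"ay":0,"az":-25.7,"fingers":1},{"dx":-0.345,"dy":-0.335,"dz":-0.009,"ax":0,"ay":0,"az":-25.7,"fingers":1},{"dx":-0.345,"dy":-0.335,"dz":-0.009,"ax":0,"ay":0,"az":-25.7,"fingers":1},{"dx":-0.345,"dy":-0.335,"dz":-0.009,"ax":0,"ay":0,"az":-25.7,"fingers":1},{"dx":-0.345,"dy":-0.335,"dz":-0.009,"ax":0,"ay":0,"az":-25.7,"fingers":1},{"dx":-0.345,"dy":-0.335,"dz":-0.009,"ax":0,"ay":0,"az":-25.7,"fingers":1},{"dx":-0.345,"dy":-0.335,"dz":-0.009,"ax":0,"ay":0,"az":-25.7,"fingers":1},{"dx":-0.345,"dy":-0.335,"dz":-0.009,"ax":0,"ay":0,"az":-25.7,"fingers":1}]' 110 && python3 look.py w2
```

```text
time: 2.25
tool_pos: [0.4602, 0.1513, 0.2402]
tcp_rot: [-0.019, -3.141, -0.0]
wrist_force: [-0.4, 0.1, -0.0]
width: 1.002
2.25 tcp [0.4602 0.1513 0.2402] F [-0.4  0.1 -0. ] T [-0.01  0.01  0.03] w 1.002 q [ 0.27 -0.11  1.99  0.    1.26 -1.29]
base [ 204  155  127   74 3487] [array([482.2, 139. ]), array([ 60.4, 149.1]), np.float64(17.6)] [0.4697 0.1387 0.0115]
base [310 226  12  15 104] [array([527.9, 193.2]), array([18.7, 10. ]), np.float64(22.8)] [0.5278 0.1936 0.0113]
base [239 245  20  19 198] [array([555.3, 107.7]), array([18.9, 26.2]), np.float64(21.1)] [0.5546 0.1107 0.0115]
base [242 277  65  16 151] [array([598.7, 142.8]), array([85.8,  3.1]), np.float64(75.8)] [0.5978 0.1411 0.0124]
boss [344 202  16  15 117] [array([476.9, 222. ]), array([10.9, 14. ]), np.float64(19.9)] [0.4768 0.2215 0.0808]
boss [ 246  206   67   51 2037] [array([499. , 152.2]), array([37.1, 62.7]), np.float64(17.3)] [0.4985 0.1505 0.0835]
boss [214 230  26  33  96] [array([511.9, 101.9]), array([36.4, 13.3]), np.float64(39.6)] [0.5068 0.1022 0.0839]
cheek [327 192  13  11  72] [array([461.8, 201. ]), array([ 6.6, 12.1]), np.float64(24.1)] [0.4614 0.2012 0.0896]
cheek [311 202  23  36 496] [array([485.6, 192.5]), array([35.5, 15.7]), np.float64(15.6)] [0.4846 0.1924 0.0882]
cheek [214 233  24  33 442] [array([515.4,  97.5]), array([35. , 14.9]), np.float64(18.4)] [0.5145 0.0974 0.0885]
stand [  31  184   54   60 2321] [array([ 487.6, -132.5]), array([76.8, 75.9]), np.float64(89.4)] [ 0.4824 -0.1244  0.055 ]
punch [ 14 228  13  13 130] [array([ 487.4, -131.9]), array([13.5, 12.4]), np.float64(86.0)] [ 0.4867 -0.1286  0.1291]
punch [ 41 290  11  12  70] [array([ 564.1, -120.6]), array([11.9, 12.3]), np.float64(27.1)] [ 0.5638 -0.1199  0.1247]
```

View pics/w2.png

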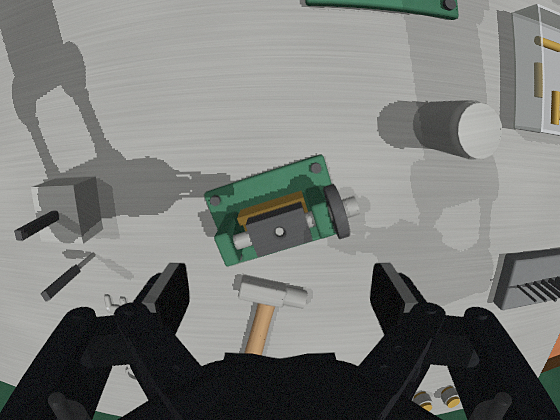

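The fixture sits in the middle with the boss hole at px (279,232). At the left is the stand with its punch (37,226), and the decoy stands free at (65,275). Computing the hole position and the move to the stand.

```bash
python3 - <<'E'
from h import *
W=np.load("w1.npz")["W"]; im=np.load("w1.npz")["im"]
g=cv2.cvtColor(im,6)[222:242,268:292]; m=(g>110).astype(np.uint8); k,l,s,c=cv2.connectedComponentsWithStats(m); print(s[1:],c[1:])
cal=bot.get_calibration("wrist");K=cal["intrinsics"];V=cal["view"]
def px(u,v,z):
    x=(u-K[0,2])/K[0,0];y=(v-K[1,2])/K[1,1];r=np.hypot(x,y);d=V[:3,:3].T@np.array([x/r*np.sin(r),y/r*np.sin(r),np.cos(r)]);c=-V[:3,:3].T@V[:3,3];return c+d*(z-c[2])/d[2]
print(np.round(px(279.3,231.8,.084),4), np.round(px(279.3,231.8,.078),4)); print(np.round(W[226:238,273:286,2]*1e3)[::2])
goal([.4875,-.132,.20],89.4)
E
```

```text
[[ 8  5  8  8 49]] [[11.08163265  8.79591837]]
[0.4984 0.1505 0.084 ] [0.5006 0.1504 0.078 ]
[[84. 83. 84. 82. 84. 84. 84. 83. 83. 84. 84. 83. 83.]
 [83. 84. 82. 82. 78. 80. 78. 79. 78. 78. 81. 83. 85.]
 [83. 82. 79. 77. 79. 78. 80. 79. 79. 78. 78. 82. 83.]
 [82. 81. 76. 78. 78. 79. 79. 79. 79. 77. 77. 80. 82.]
 [83. 80. 81. 76. 76. 79. 78. 78. 78. 77. 80. 81. 82.]
 [84. 83. 83. 82. 81. 81. 80. 81. 82. 83. 83. 83. 83.]]
d(mm) [ -30.8 -282.8   40.2] a [ 0.   -0.01 -0.11]
```

```bash
python3 -m inch '[{"dx":-0.031,"dy":-0.283,"dz":0.04,"ax":0,"ay":0,"az":0,"fingers":1},{"dx":-0.031,"dy":-0.283,"dz":0.04,"ax":0,"ay":0,"az":0,"fingers":1},{"dx":-0.031,"dy":-0.283,"dz":0.04,"ax":0,"ay":0,"az":0,"fingers":1},{"dx":-0.031,"dy":-0.283,"dz":0.04,"ax":0,"ay":0,"az":0,"fingers":1},{"dx":-0.031,"dy":-0.283,"dz":0.04,"ax":0,"ay":0,"az":0,"fingers":1},{"dx":-0.031,"dy":-0.283,"dz":0.04,"ax":0,"ay":0,"az":0,"fingers":1},{"dx":-0.031,"dy":-0.283,"dz":0.04,"ax":0,"ay":0,"az":0,"fingers":1}]' && python3 look.py w3 && python3 - <<'E'
from h import *
im=cv2.imread("pics/w3.png"); cv2.imwrite("pics/w3c.png",cv2.resize(im[120:340,170:390],None,fx=2,fy=2))
goal([.4875,-.132,.0735],89.4)
E
```

```text
time: 3.18
tool_pos: [0.4877, -0.1315, 0.2001]
tcp_rot: [-0.019, -3.141, -0.001]
wrist_force: [0.7, -0.0, 0.2]
width: 1.001
3.17 tcp [ 0.4877 -0.1315  0.2001] F [ 0.7 -0.   0.2] T [ 0.02  0.01 -0.03] w 1.001 q [-0.31 -0.04  2.    0.    1.18 -1.87]
base [ 447  146   93  105 3185] [array([500.6, 144.2]), array([ 99.7, 150.9]), np.float64(17.3)] [0.4785 0.1106 0.0112]
base [456 264  32  17  82] [array([594.6, 118.1]), array([19.3, 50.9]), np.float64(11.3)] [0.594  0.1004 0.0119]
boss [ 520  191   39   47 1145] [array([499. , 151.8]), array([38., 63.]), np.float64(17.8)] [0.4991 0.1467 0.083 ]
boss [495 212  14  37 142] [array([515.8,  90.4]), array([15.1, 37.2]), np.float64(85.2)] [0.5123 0.0894 0.0836]
cheek [500 214  13  35 332] [array([516.5,  96.1]), array([35.8, 17. ]), np.float64(17.6)] [0.5152 0.0958 0.088 ]
stand [ 236  156   84   79 5837] [array([ 487.3, -132.8]), array([75.5, 74.7]), np.float64(89.5)] [ 0.4818 -0.1325  0.0546]
stand [283 264  16  11  62] [array([ 560.4, -120.7]), array([15.4,  7.3]), np.float64(78.7)] [ 0.5598 -0.122   0.0554]
punch [270 212  17  19 316] [array([ 487.1, -132.4]), array([11.3, 11.9]), np.float64(89.0)] [ 0.4863 -0.1324  0.1292]
punch [284 303  19  16 187] [array([ 564.4, -121.5]), array([12.6, 11.7]), np.float64(25.5)] [ 0.5633 -0.1215  0.1243]
d(mm) [  0.2  -1.  126.8] a [ 0.03 -0.01 -0.05]
```

View pics/w3c.png

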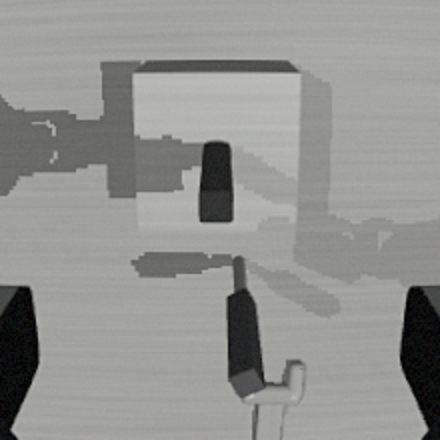

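The crop shows the punch in the middle of the stand (217,190) and the decoy standing free at (242,330). The choice is confirmed: descend, grip and lift.

```bash
python3 -m inch '[{"dx":0,"dy":-0.001,"dz":0.05,"ax":0,"ay":0,"az":0,"fingers":1},{"dx":0,"dy":-0.001,"dz":0.09,"ax":0,"ay":0,"az":0,"fingers":1},{"dx":0,"dy":-0.001,"dz":0.115,"ax":0,"ay":0,"az":0,"fingers":1},{"dx":0,"dy":-0.001,"dz":0.1265,"ax":0,"ay":0,"az":0,"fingers":1},{"dx":0,"dy":-0.001,"dz":0.1265,"ax":0,"ay":0,"az":0,"fingers":1},{"dx":0,"dy":-0.001,"dz":0.1265,"ax":0,"ay":0,"az":0,"fingers":-1},{"dx":0,"dy":-0.001,"dz":0.1265,"ax":0,"ay":0,"az":0,"fingers":-1},{"dx":0,"dy":-0.001,"dz":0.1265,"ax":0,"ay":0,"az":0,"fingers":-1},{"dx":0,"dy":-0.001,"dz":0.1265,"ax":0,"ay":0,"az":0,"fingers":-1},{"dx":0,"dy":-0.001,"dz":0.1265,"ax":0,"ay":0,"az":0,"fingers":-1},{"dx":0,"dy":-0.001,"dz":0.1265,"ax":0,"ay":0,"az":0,"fingers":-1},{"dx":0,"dy":-0.001,"dz":0.1265,"ax":0,"ay":0,"az":0,"fingers":-1},{"dx":0,"dy":-0.001,"dz":0.1265,"ax":0,"ay":0,"az":0,"fingers":-1},{"dx":0,"dy":-0.001,"dz":0.1265,"ax":0,"ay":0,"az":0,"fingers":-1}]' 110
```

```text
time: 4.97
tool_pos: [0.4881, -0.1323, 0.0743]
tcp_rot: [0.018, 3.141, 0.0]
wrist_force: [-1.5, 0.3, 4.3]
width: 0.125
```

```bash
python3 -m inch '[{"dx":0,"dy":0,"dz":-0.02,"ax":0,"ay":0,"az":0,"fingers":-1},{"dx":0,"dy":0,"dz":-0.05,"ax":0,"ay":0,"az":0,"fingers":-1},{"dx":0,"dy":0,"dz":-0.085,"ax":0,"ay":0,"az":0,"fingers":-1},{"dx":0,"dy":0,"dz":-0.115,"ax":0,"ay":0,"az":0,"fingers":-1},{"dx":0,"dy":0,"dz":-0.115,"ax":0,"ay":0,"az":0,"fingers":-1},{"dx":0,"dy":0,"dz":-0.115,"ax":0,"ay":0,"az":0,"fingers":-1}]' 110
python3 - <<'E'
from h import *
st(); im,d=bot.read_camera("scene");W=cloud("scene",d);cv2.imwrite("pics/s2.png",im)
for m in bot.masks_of("scene","punch"):
    w=W[m["region"]]; w=w[~np.isnan(w[:,0])]; print(round(m["p"],2),m["box"],np.round(np.median(w,0),3),np.round(np.percentile(w,[2,98],0),3))
goal([.4996,.1515,.19],89.4)
E
```

```text
time: 5.72
tool_pos: [0.487, -0.132, 0.1877]
tcp_rot: [-0.018, -3.14, -0.002]
wrist_force: [0.8, 0.1, -2.2]
width: 0.123
5.72 tcp [ 0.487  -0.132   0.1877] F [ 0.8  0.1 -2.2] T [-0.02  0.04 -0.03] w 0.123 q [-0.31 -0.03  2.01  0.    1.16 -1.87]
0.88 [122.6, 177.0, 144.1, 245.4] [ 0.493 -0.133  0.198] [[ 0.487 -0.138  0.126]
 [ 0.496 -0.128  0.244]]
0.66 [144.7, 264.0, 168.7, 327.1] [ 0.569 -0.122  0.077] [[ 0.514 -0.132  0.001]
 [ 0.574 -0.115  0.126]]
d(mm) [ -9.8 283.5  -2.6] a [ 0.08 -0.19 -0.05]
```

```bash
python3 -m inch '[{"dx":-0.01,"dy":0.05,"dz":-0.003,"ax":0,"ay":0,"az":0,"fingers":-1},{"dx":-0.01,"dy":0.11,"dz":-0.003,"ax":0,"ay":0,"az":0,"fingers":-1},{"dx":-0.01,"dy":0.17,"dz":-0.003,"ax":0,"ay":0,"az":0,"fingers":-1},{"dx":-0.01,"dy":0.22,"dz":-0.003,"ax":0,"ay":0,"az":0,"fingers":-1},{"dx":-0.01,"dy":0.26,"dz":-0.003,"ax":0,"ay":0,"az":0,"fingers":-1},{"dx":-0.01,"dy":0.2835,"dz":-0.003,"ax":0,"ay":0,"az":0,"fingers":-1},{"dx":-0.01,"dy":0.2835,"dz":-0.003,"ax":0,"ay":0,"az":0,"fingers":-1},{"dx":-0.01,"dy":0.2835,"dz":-0.003,"ax":0,"ay":0,"az":0,"fingers":-1},{"dx":-0.01,"dy":0.2835,"dz":-0.003,"ax":0,"ay":0,"az":0,"fingers":-1}]' && python3 look.py w4 && python3 - <<'E'
from h import *
W=np.load("w1.npz")["W"]
with np.errstate(all="ignore"):
    f=(abs(W[...,0]-.5)<.03)&(abs(W[...,1]-.151)<.03)
    for a in(.118,.123,.13,.14,.15):
        q=W[f&(W[...,2]>a)&(W[...,2]<a+.005)]; print(a,len(q),np.round(np.median(q,0),4) if len(q) else "")
im=cv2.imread("pics/w4.png"); cv2.imwrite("pics/w4c.png",cv2.resize(im[150:350,190:370],None,fx=3,fy=3))
E
```

```text
time: 6.95
tool_pos: [0.4996, 0.1505, 0.1899]
tcp_rot: [-0.02, -3.137, -0.001]
wrist_force: [-0.0, -0.8, -1.1]
width: 0.119
6.95 tcp [0.4996 0.1505 0.1899] F [-0.  -0.8 -1.1] T [-0.02  0.02  0.01] w 0.119 q [ 0.24  0.01  1.97  0.    1.17 -1.32]
base [ 192  122  147   84 4747] [array([479.6, 138.2]), array([ 55.6, 149. ]), np.float64(17.4)] [0.4697 0.1372 0.0116]
base [285 202  65  33 453] [array([527.7, 186.5]), array([23.7, 70.8]), np.float64(17.3)] [0.532  0.1925 0.0114]
base [223 226  51  28 492] [array([550.6, 113.6]), array([23.4, 58. ]), np.float64(17.5)] [0.5533 0.1124 0.0115]
boss [336 153  15  11  77] [array([458.4, 200.1]), array([ 4.7, 11.4]), np.float64(25.8)] [0.4581 0.2    0.084 ]
boss [360 172  18  16 179] [array([476.4, 222.8]), array([11.6, 13.2]), np.float64(17.9)] [0.4766 0.2229 0.0809]
boss [ 238  177   83   63 2986] [array([499.7, 149.7]), array([36.8, 60. ]), np.float64(17.4)] [0.4978 0.1511 0.0835]
boss [200 206  31  40 130] [array([511.7, 102.3]), array([37.1, 14.1]), np.float64(40.0)] [0.506  0.1028 0.0838]
cheek [338 158  17  20 105] [array([463.9, 200.3]), array([ 8.9, 15.9]), np.float64(53.2)] [0.4618 0.2005 0.0894]
cheek [320 170  28  46 769] [array([485.7, 192.6]), array([35.1, 15.2]), np.float64(17.7)] [0.4854 0.1926 0.0884]
cheek [200 209  30  43 734] [array([515.7,  97.6]), array([35.8, 16.4]), np.float64(18.1)] [0.5153 0.0977 0.0885]
stand [   0  159   56   69 3000] [array([ 487.3, -132.4]), array([77.9, 75.1]), np.float64(89.3)] [ 0.4864 -0.1267  0.055 ]
punch [  4 279  11  14  91] [array([ 564.1, -120.3]), array([12. , 11.9]), np.float64(24.7)] [ 0.5636 -0.1192  0.1247]
0.118 10 [0.4963 0.1506 0.1216]
0.123 25 [0.4963 0.1503 0.1254]
0.13 27 [0.4964 0.1503 0.1326]
0.14 30 [0.4962 0.15   0.1424]
0.15 35 [0.4964 0.1509 0.1523]
```

View pics/w4c.png

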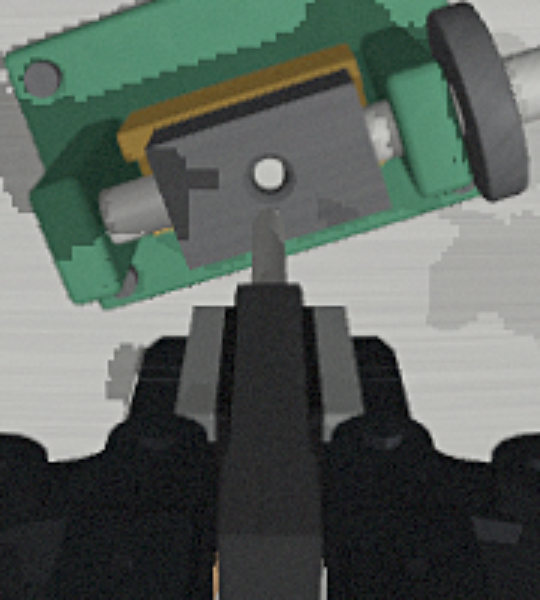

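The view shows the nose (crop 268,235) just on the camera side of the hole (269,174), laterally aligned, with the punch upright. Computing the hole position from this picture.

```bash
python3 - <<'E'
from h import *
f=np.load("w1.npz"); g=cv2.cvtColor(f["im"],6)[195:222,266:294]
k,l,s,c=cv2.connectedComponentsWithStats((g>170).astype(np.uint8));
cal=bot.get_calibration("wrist");K=cal["intrinsics"];V=cal["view"]
def px(u,v,z):
    x=(u-K[0,2])/K[0,0];y=(v-K[1,2])/K[1,1];r=np.hypot(x,y);d=V[:3,:3].T@np.array([x/r*np.sin(r),y/r*np.sin(r),np.cos(r)]);c=-V[:3,:3].T@V[:3,3];return c+d*(z-c[2])/d[2]
for i in range(1,k):
    if s[i,4]>15: print(s[i],c[i]+[266,195],[np.round(px(*(c[i]+[266,195]),z),4) for z in(.084,.079,.077)])
k,l,s,c=cv2.connectedComponentsWithStats((g<50).astype(np.uint8))
for i in range(1,k):
    if s[i,4]>10: print("dark",s[i],c[i]+[266,195],np.round(px(*(c[i]+[266,195]),.084),4))
b=g.copy();print(b[::2,::2])
W=f["W"]; m=W[190:225,262:298]; q=m[(m[...,2]<.0805)&(m[...,2]>.07)]; print("pin top",np.round(np.median(q,0),4),len(q), np.round((q.max(0)+q.min(0))/2,4))
st()
E
```

```text
[ 9  8  9  9 70] [279.24285714 207.14285714] [array([0.498 , 0.1504, 0.084 ]), array([0.4994, 0.1504, 0.079 ]), array([0.5   , 0.1504, 0.077 ])]
[[100 106 100 100 102 102  99 102 103 103 104 102 106 102]
 [ 99 105  98  99 105 105 107 102 104 103 106 103 105 103]
 [101 104  99 103 102 103  99 105 101 105 105 104 105 107]
 [106 104 105 103 107  99  83  84  91 109 106 106 107 104]
 [ 98 107 102 105  82  79 192 192 152  69 103 101 103 103]
 [108 104 105  95  84 202 193 193 203  91  74 105 104 102]
 [105 106 105  91  97 194 194 191 193 127  65 100 104 100]
 [105 102 102  90  73 199 189 190 192 102  61  87 101 102]
 [ 99 102  99  92  58 150 204 200 189  39  76  92 104 100]
 [106 100 103  96  91  57  46  67  24  81  80 105 102 103]
 [101 105 102 103  90  92  88  85  86  82  97 104 102 105]
 [ 99 102 102 107 102  96  89  90  94 103 104 100  99 104]
 [102 101 102 101 107 105 101  96  85 105 102 101 104 105]
 [ 98 102 104 103 103  93  95  95 118 101 101 104 102  99]]
pin top [0.5003 0.1502 0.0785] 109 [0.4946 0.1459 0.0753]
7.0 tcp [0.4997 0.1505 0.1901] F [-0.2  0.7 -1.1] T [-0.01  0.01 -0.01] w 0.123 q [ 0.24  0.01  1.97  0.    1.17 -1.32]
```

```bash
python3 -m inch '[{"dx":0,"dy":0,"dz":0.015,"ax":0,"ay":0,"az":0,"fingers":-1},{"dx":0,"dy":0,"dz":0.028,"ax":0,"ay":0,"az":0,"fingers":-1},{"dx":0,"dy":0,"dz":0.034,"ax":0,"ay":0,"az":0,"fingers":-1},{"dx":0,"dy":0,"dz":0.036,"ax":0,"ay":0,"az":0,"fingers":-1},{"dx":0,"dy":0,"dz":0.038,"ax":0,"ay":0,"az":0,"fingers":-1},{"dx":0,"dy":0,"dz":0.0395,"ax":0,"ay":0,"az":0,"fingers":-1},{"dx":0,"dy":0,"dz":0.0395,"ax":0,"ay":0,"az":0,"fingers":-1}]' 120
```

```text
time: 7.88
tool_pos: [0.4997, 0.1506, 0.1508]
tcp_rot: [-0.02, -3.138, -0.002]
wrist_force: [-0.2, 0.6, -2.0]
width: 0.122
```

No contact at nose z≈0.0815, so the nose is in the mouth. Pressing slowly.

```bash
python3 -m inch '[{"dx":0,"dy":0,"dz":0.0015,"ax":0,"ay":0,"az":0,"fingers":-1},{"dx":0,"dy":0,"dz":0.003,"ax":0,"ay":0,"az":0,"fingers":-1},{"dx":0,"dy":0,"dz":0.0045,"ax":0,"ay":0,"az":0,"fingers":-1},{"dx":0,"dy":0,"dz":0.006,"ax":0,"ay":0,"az":0,"fingers":-1},{"dx":0,"dy":0,"dz":0.0075,"ax":0,"ay":0,"az":0,"fingers":-1},{"dx":0,"dy":0,"dz":0.009,"ax":0,"ay":0,"az":0,"fingers":-1}]'
```

```text
time: 8.62
tool_pos: [0.5003, 0.1508, 0.1438]
tcp_rot: [-0.02, -3.14, -0.002]
wrist_force: [-2.8, -0.3, 9.0]
width: 0.122
```

```bash
python3 -m inch '[{"dx":0,"dy":0,"dz":0.003,"ax":0,"ay":0,"az":0,"fingers":-1},{"dx":0,"dy":0,"dz":0.0045,"ax":0,"ay":0,"az":0,"fingers":-1},{"dx":0,"dy":0,"dz":0.006,"ax":0,"ay":0,"az":0,"fingers":-1},{"dx":0,"dy":0,"dz":0.0075,"ax":0,"ay":0,"az":0,"fingers":-1},{"dx":0,"dy":0,"dz":0.009,"ax":0,"ay":0,"az":0,"fingers":-1},{"dx":0,"dy":0,"dz":0.0105,"ax":0,"ay":0,"az":0,"fingers":-1},{"dx":0,"dy":0,"dz":0.0105,"ax":0,"ay":0,"az":0,"fingers":-1}]'
```

```text
time: 9.5
tool_pos: [0.5004, 0.1508, 0.1349]
tcp_rot: [-0.02, -3.14, -0.002]
wrist_force: [-3.8, -0.7, 7.9]
width: 0.122
```

```bash
python3 -m inch '[{"dx":0.0005,"dy":0,"dz":0.003,"ax":0,"ay":0,"az":0,"fingers":-1},{"dx":0.0005,"dy":0,"dz":0.004,"ax":0,"ay":0,"az":0,"fingers":-1},{"dx":0.0005,"dy":0,"dz":0.005,"ax":0,"ay":0,"az":0,"fingers":-1},{"dx":0.0005,"dy":0,"dz":0.006,"ax":0,"ay":0,"az":0,"fingers":-1},{"dx":0.0005,"dy":0,"dz":0.007,"ax":0,"ay":0,"az":0,"fingers":-1}]'
```

```text
time: 10.12
tool_pos: [0.5003, 0.1508, 0.1297]
tcp_rot: [-0.02, -3.14, -0.002]
wrist_force: [-3.7, -1.0, 9.4]
width: 0.125
```

```bash
python3 -m inch '[{"dx":0.0005,"dy":0,"dz":0.0025,"ax":0,"ay":0,"az":0,"fingers":-1},{"dx":0.0005,"dy":0,"dz":0.003,"ax":0,"ay":0,"az":0,"fingers":-1},{"dx":0.0005,"dy":0,"dz":0.0035,"ax":0,"ay":0,"az":0,"fingers":-1}]'
```

```text
time: 10.5
tool_pos: [0.5003, 0.1508, 0.1282]
tcp_rot: [-0.019, -3.141, -0.002]
wrist_force: [-3.5, -1.2, 11.2]
width: 0.119
```

```bash
python3 -m inch '[{"dx":0.0005,"dy":0,"dz":0.003,"ax":0,"ay":0,"az":0,"fingers":-1},{"dx":0.0005,"dy":0,"dz":0.0035,"ax":0,"ay":0,"az":0,"fingers":-1},{"dx":0.0005,"dy":0,"dz":0.0035,"ax":0,"ay":0,"az":0,"fingers":-1}]'
```

```text
time: 10.88
tool_pos: [0.5005, 0.1509, 0.128]
tcp_rot: [0.019, 3.14, 0.002]
wrist_force: [-5.9, -1.5, 17.7]
width: 0.122
```

```bash
python3 -m inch '[{"dx":0.0005,"dy":0,"dz":0.004,"ax":0,"ay":0,"az":0,"fingers":-1},{"dx":0.0005,"dy":0,"dz":0.0045,"ax":0,"ay":0,"az":0,"fingers":-1},{"dx":0.0005,"dy":0,"dz":0.0045,"ax":0,"ay":0,"az":0,"fingers":-1}]'
```

```text
time: 11.25
tool_pos: [0.5008, 0.151, 0.1278]
tcp_rot: [0.019, 3.139, 0.002]
wrist_force: [-8.1, -2.7, 22.7]
width: 0.123
```

The force climbs to 23 N with no motion at nose ≈0.0585, so the pin is on the floor (expected 0.059). Withdraw and inspect the pin and the punch.

```bash
python3 -m inch '[{"dx":0.001,"dy":0,"dz":-0.005,"ax":0,"ay":0,"az":0,"fingers":-1},{"dx":0.001,"dy":0,"dz":-0.015,"ax":0,"ay":0,"az":0,"fingers":-1},{"dx":0.001,"dy":0,"dz":-0.03,"ax":0,"ay":0,"az":0,"fingers":-1},{"dx":0.001,"dy":0,"dz":-0.05,"ax":0,"ay":0,"az":0,"fingers":-1},{"dx":0.001,"dy":0,"dz":-0.062,"ax":0,"ay":0,"az":0,"fingers":-1},{"dx":0.001,"dy":0,"dz":-0.062,"ax":0,"ay":0,"az":0,"fingers":-1},{"dx":0.001,"dy":0,"dz":-0.062,"ax":0,"ay":0,"az":0,"fingers":-1}]' && python3 look.py w5 >/dev/null && python3 - <<'E'
from h import *
st();W=np.load("w1.npz")["W"]
m=W[195:222,266:294]; q=m[(m[...,2]<.076)]; print("pin",len(q),np.round(np.median(q,0),4),np.round(np.percentile(q[:,2],[5,25,50,75]),4))
with np.errstate(all="ignore"):
    f=(abs(W[...,0]-.5)<.03)&(abs(W[...,1]-.151)<.03)
    for a in(.114,.118,.123,.13,.14,.15):
        q=W[f&(W[...,2]>a)&(W[...,2]<a+.005)]; print(a,len(q),np.round(np.median(q,0),4) if len(q) else "",np.nanmin(q[:,2]) if len(q) else"")
im=cv2.imread("pics/w5.png"); cv2.imwrite("pics/w5c.png",cv2.resize(im[150:350,190:370],None,fx=3,fy=3))
goal([.4873,-.1324,.190],89.4)
E
```

```text
time: 12.12
tool_pos: [0.4992, 0.1508, 0.1892]
tcp_rot: [0.019, 3.14, 0.001]
wrist_force: [0.4, -0.2, -2.0]
width: 0.122
12.18 tcp [0.499  0.1507 0.1889] F [-0.   0.4 -1.3] T [-0.01 -0.04 -0.01] w 0.123 q [ 0.25  0.    1.98  0.    1.16 -1.31]
pin 86 [0.5036 0.1504 0.0641] [0.043  0.0585 0.0641 0.07  ]
0.114 0  
0.118 15 [0.496  0.1506 0.1218] 0.11972299406479332
0.123 23 [0.4962 0.1512 0.1255] 0.12315292068105199
0.13 33 [0.4962 0.1506 0.1325] 0.1300433958973604
0.14 33 [0.4961 0.1506 0.1431] 0.14015266570453308
0.15 36 [0.4963 0.1512 0.1524] 0.15002031102504126
d(mm) [   8.3 -283.2   -1.3] a [ 0.05  0.04 -0.09]
```

View pics/w5c.png

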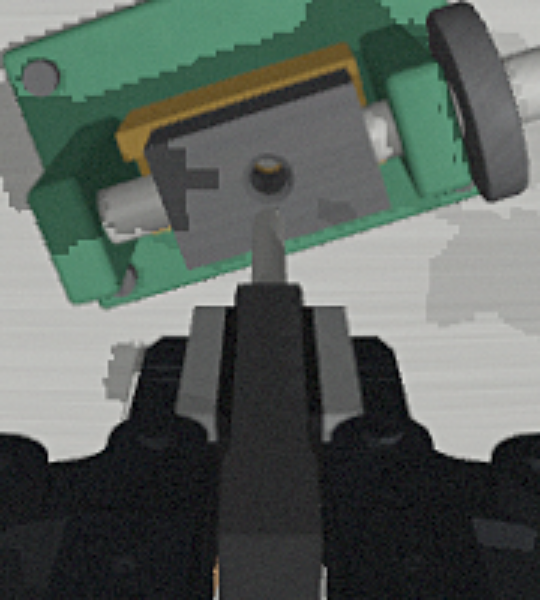

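The hole (268,176) is now empty, with brass showing through it, and the punch is still upright in the grip. Carry it back to above the stand.

```bash
python3 -m inch '[{"dx":0.008,"dy":-0.05,"dz":-0.001,"ax":0,"ay":0,"az":0,"fingers":-1},{"dx":0.008,"dy":-0.11,"dz":-0.001,"ax":0,"ay":0,"az":0,"fingers":-1},{"dx":0.008,"dy":-0.17,"dz":-0.001,"ax":0,"ay":0,"az":0,"fingers":-1},{"dx":0.008,"dy":-0.22,"dz":-0.001,"ax":0,"ay":0,"az":0,"fingers":-1},{"dx":0.008,"dy":-0.26,"dz":-0.001,"ax":0,"ay":0,"az":0,"fingers":-1},{"dx":0.0085,"dy":-0.283,"dz":-0.001,"ax":0,"ay":0,"az":0,"fingers":-1},{"dx":0.0085,"dy":-0.283,"dz":-0.001,"ax":0,"ay":0,"az":0,"fingers":-1},{"dx":0.0085,"dy":-0.283,"dz":-0.001,"ax":0,"ay":0,"az":0,"fingers":-1},{"dx":0.0085,"dy":-0.283,"dz":-0.001,"ax":0,"ay":0,"az":0,"fingers":-1}]' && python3 look.py w6 |grep -E "stand|tcp" && python3 - <<'E'
from h import *
W=np.load("w1.npz")["W"]
with np.errstate(all="ignore"):
    f=(abs(W[...,0]-.487)<.03)&(abs(W[...,1]+.132)<.03)
    for a in(.114,.118,.123,.13):
        q=W[f&(W[...,2]>a)&(W[...,2]<a+.005)]; print(a,len(q),np.round(np.median(q,0),4) if len(q) else "")
    # hole: points inside the block top well below surface
    h=W[f&(W[...,2]<.050)&(W[...,2]>0)&(abs(W[...,1]+.132)<.012)]; print("hole pts",len(h),np.round(np.median(h,0),4) if len(h) else "")
im=cv2.imread("pics/w6.png"); cv2.imwrite("pics/w6c.png",cv2.resize(im[150:350,190:370],None,fx=3,fy=3))
E
```

```text
time: 13.3
tool_pos: [0.487, -0.1312, 0.1893]
tcp_rot: [0.017, 3.141, 0.002]
wrist_force: [0.1, 0.4, -0.4]
width: 0.122
13.3 tcp [ 0.487  -0.1312  0.1893] F [ 0.1  0.4 -0.4] T [0.06 0.   0.04] w 0.122 q [-0.31 -0.03  2.01  0.    1.16 -1.87]
stand [ 234  158   88   82 6641] [array([ 487.5, -132.8]), array([75.8, 74.9]), np.float64(89.2)] [ 0.484  -0.1331  0.0546]
0.114 0 
0.118 14 [ 0.4838 -0.131   0.1217]
0.123 24 [ 0.4837 -0.131   0.1257]
0.13 25 [ 0.484  -0.1313  0.1323]
hole pts 82 [ 0.4919 -0.1325  0.0361]
```

View pics/w6c.png

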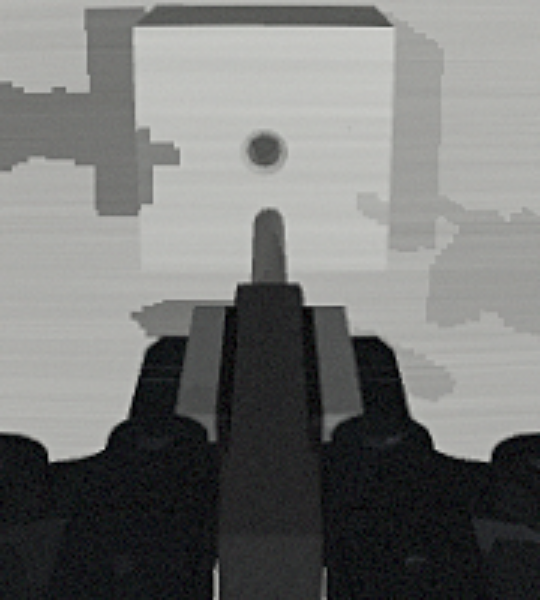

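The hole is at (265,151) and the nose at (268,225). Shift -1.4 mm in y and insert.

```bash
python3 -m inch '[{"dx":-0.0005,"dy":-0.0014,"dz":0.02,"ax":0,"ay":0,"az":0,"fingers":-1},{"dx":-0.0005,"dy":-0.0014,"dz":0.045,"ax":0,"ay":0,"az":0,"fingers":-1},{"dx":-0.0005,"dy":-0.0014,"dz":0.056,"ax":0,"ay":0,"az":0,"fingers":-1},{"dx":-0.0005,"dy":-0.0014,"dz":0.06,"ax":0,"ay":0,"az":0,"fingers":-1},{"dx":-0.0005,"dy":-0.0014,"dz":0.064,"ax":0,"ay":0,"az":0,"fingers":-1},{"dx":-0.0005,"dy":-0.0014,"dz":0.068,"ax":0,"ay":0,"az":0,"fingers":-1},{"dx":-0.0005,"dy":-0.0014,"dz":0.071,"ax":0,"ay":0,"az":0,"fingers":-1},{"dx":-0.0005,"dy":-0.0014,"dz":0.071,"ax":0,"ay":0,"az":0,"fingers":-1}]'
```

```text
time: 14.35
tool_pos: [0.4875, -0.1325, 0.1184]
tcp_rot: [0.017, 3.141, 0.002]
wrist_force: [-1.1, 0.1, -1.7]
width: 0.123
```

Nose at 0.049, inside the hole with no vertical load. Continue to just above home (TCP 0.0743, so 44 mm).

```bash
python3 -m inch '[{"dx":0,"dy":0,"dz":0.01,"ax":0,"ay":0,"az":0,"fingers":-1},{"dx":0,"dy":0,"dz":0.02,"ax":0,"ay":0,"az":0,"fingers":-1},{"dx":0,"dy":0,"dz":0.03,"ax":0,"ay":0,"az":0,"fingers":-1},{"dx":0,"dy":0,"dz":0.037,"ax":0,"ay":0,"az":0,"fingers":-1},{"dx":0,"dy":0,"dz":0.041,"ax":0,"ay":0,"az":0,"fingers":-1},{"dx":0,"dy":0,"dz":0.043,"ax":0,"ay":0,"az":0,"fingers":-1},{"dx":0,"dy":0,"dz":0.044,"ax":0,"ay":0,"az":0,"fingers":-1},{"dx":0,"dy":0,"dz":0.0445,"ax":0,"ay":0,"az":0,"fingers":-1},{"dx":0,"dy":0,"dz":0.0445,"ax":0,"ay":0,"az":0,"fingers":-1}]'
```

```text
time: 15.48
tool_pos: [0.4878, -0.1325, 0.0744]
tcp_rot: [0.017, 3.141, 0.002]
wrist_force: [-1.8, -0.2, 2.0]
width: 0.12
```

```bash
python3 -m inch '[{"dx":0,"dy":0,"dz":0,"ax":0,"ay":0,"az":0,"fingers":-0.6},{"dx":0,"dy":0,"dz":0,"ax":0,"ay":0,"az":0,"fingers":-0.5},{"dx":0,"dy":0,"dz":0,"ax":0,"ay":0,"az":0,"fingers":0},{"dx":0,"dy":0,"dz":0,"ax":0,"ay":0,"az":0,"fingers":1},{"dx":0,"dy":0,"dz":0,"ax":0,"ay":0,"az":0,"fingers":1},{"dx":0,"dy":0,"dz":0,"ax":0,"ay":0,"az":0,"fingers":1},{"dx":0,"dy":0,"dz":0,"ax":0,"ay":0,"az":0,"fingers":1},{"dx":0,"dy":0,"dz":-0.02,"ax":0,"ay":0,"az":0,"fingers":1},{"dx":0,"dy":0,"dz":-0.06,"ax":0,"ay":0,"az":0,"fingers":1},{"dx":0,"dy":0,"dz":-0.11,"ax":0,"ay":0,"az":0,"fingers":1},{"dx":0,"dy":0,"dz":-0.125,"ax":0,"ay":0,"az":0,"fingers":1},{"dx":0,"dy":0,"dz":-0.125,"ax":0,"ay":0,"az":0,"fingers":1},{"dx":0,"dy":0,"dz":-0.125,"ax":0,"ay":0,"az":0,"fingers":1}]' && python3 look.py w7 |grep -E "stand|tcp|punch" && python3 - <<'E'
from h import *
im=cv2.imread("pics/w7.png"); cv2.imwrite("pics/w7c.png",cv2.resize(im[120:340,170:390],None,fx=2,fy=2))
E
```

```text
time: 17.1
tool_pos: [0.4864, -0.1322, 0.1974]
tcp_rot: [-0.017, -3.139, -0.003]
wrist_force: [0.3, -0.1, -0.9]
width: 0.999
17.1 tcp [ 0.4864 -0.1322  0.1974] F [ 0.3 -0.1 -0.9] T [-0.09  0.02 -0.01] w 0.999 q [-0.32 -0.04  2.    0.    1.18 -1.88]
stand [ 236  158   86   80 5960] [array([ 487.6, -132.9]), array([75.9, 75. ]), np.float64(89.2)] [ 0.4819 -0.1329  0.0546]
punch [271 214  17  20 320] [array([ 486.8, -132.4]), array([11.2, 12.1]), np.float64(89.4)] [ 0.4859 -0.1324  0.1292]
punch [285 306  19  17 199] [array([ 564.5, -121.5]), array([12.6, 11.9]), np.float64(26.2)] [ 0.5636 -0.1214  0.1242]
```

View pics/w7c.png

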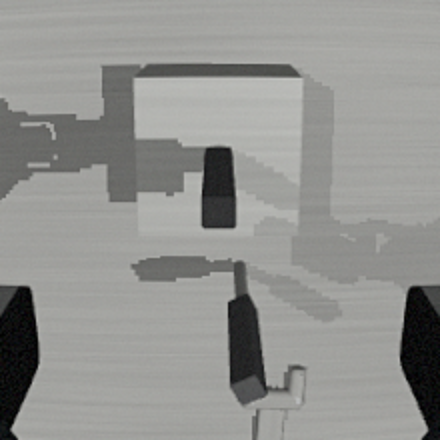

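The punch stands home at (218,190), its top at 0.129 m as before and released, with the gripper clear. Handing in.

```bash
python3 -c "
from workcell import bot
print(bot.finish_job())"
```

```text
the job is handed in; nothing more can be done
None
```

I pressed the stuck pin down to the trough floor, returned the punch to its stand, let go, and handed the job in at about 17 s of the 58 s allowed. The hand-in reports no verdict.

- **Pressing:** I took the punch from the stand nearest the base and pushed straight down through the boss hole. The pin moved at about 10 N. It stopped with the nose about 25.5 mm below the boss top, where the force rose to about 23 N at the wrist without further motion. A close picture afterwards showed the hole empty, with brass visible through it.
- **Return:** In the last wrist picture the punch stands upright in the stand. Its top is at 0.129 m, the same as at the start, and within about 1 mm of the stand's centre. The gripper is open and clear of everything.
- **Minor points:**
  - The first move command was refused because every row needs all seven keys.
  - During the press there was a side force of up to 8 N from light contact in the hole.
  - I never moved near the hammer, wrench or oil can, but I did not measure their positions again at the end.

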